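Click the grind wheel to the sini mark and start the grinder

TASK

Set the coffee grinder for the two sini cups: with a fingertip, flick the notched edge of the grind wheel where it stands out of the grinder's front towards your right (seen from the robot), click by click, until the wheel's white bar has clicked in at the yellow pointer, and never let it run a click past, because on the red marks the burrs rub. Then press the green start button down with a fingertip, let it spring back and leave the grinder alone. Nothing is gripped or lifted: the grounds drawer stays shut, and the jar, the tray and the cups stay where they stand.

Things in the scene. Friction and masses are not known exactly. Their poses are not given: they have to be found in the camera images.
- grinder: Black plastic coffee grinder fixed on the worktop, 210 mm deep (its x), 135 mm wide (its y). Origin: centre of its underside; its x points from its front (robot side) to its back, y to the left seen from the robot, z up. Its front half is a flat deck 125 mm high, from x = -105 to -15 mm; behind stands the motor tower, 190 mm high, carrying the amber hopper, 273 mm high.
- wheel_center (a point): Centre of the grind wheel's upper face, on its upright axis, 124 mm above the worktop, at x = -89, y = 18 mm of the grinder. Mid-grey disc 10 mm thick, radius 25 mm, with eight lobes 7 mm wide, round-ended, out to radius 34 mm, and eight open valleys between them. At rest a valley faces straight to the front, the nearest lobes 22.5 degrees left and right of it.
- wheel_front (a point): Point of the grinder's front face below the wheel's axis line, 119 mm above the worktop (mid-thickness of the wheel), 16 mm in front of the axis. Only here does the wheel stand out of its recess: 18 mm in front of the face; sides and back are buried in the deck. The space in front of and below the protruding edge is free (the drawer pull, at most 70 mm high, reaches 15 mm out of the face).
- grind_wheel (a joint): Wheel angle (rad), counter-clockwise from above: it grows as the front edge moves to the robot's right (grinder -y). Clicks at 0 and whole multiples of 0.785 rad; 0 = white bar at the pointer, as wanted. It starts two to five clicks below 0. Pushing a lobe takes about 5 N at first; past halfway (0.39 rad) the wheel is drawn into the next click by itself, once the finger gives it room. It can also be turned back.
- white_bar (a point): Middle of the white bar (15 mm long, 6 mm wide, radial) on the wheel's upper face, 16.5 mm from the wheel's axis. The two clicks after it bear red marks, the clicks before it black dots that get smaller towards the bar.
- pointer (a point): Tip of the yellow T-shaped pointer on the deck right behind the wheel (37 mm from the wheel's axis, away from the robot), 125 mm above the worktop.
- start_top (a point): Middle of the top of the green start button, 22 mm across, on the deck right of the wheel (grinder x = -62, y = -43 mm), 133 mm above the worktop; it stands 5 mm proud of its dark bezel, 38 mm across.
- start (a joint): Travel of the start button (m): 0 up, 0.005 fully down; a spring brings it back up; fully down takes 5 N.
- drawer (a joint): Grounds drawer in the lower front of the grinder (m): 0 shut, grows as it slides out towards the robot. Stays shut.
- jar: Loose glass storage jar with wire latch lid, 94 mm across (104 with latch and hinge), 136 mm high, origin under its centre. Stands beside the grinder; leave alone.
- tray: Loose aluminium tray 200 x 130 x 14 mm, origin under its centre, x along its length. Beside the grinder, on the other side from the jar; leave alone.
- cup_a: White sini cup, 60 mm across, 52 mm high, origin under its centre, on the tray; leave alone.
- cup_b: Blue sini cup, same size, on the tray; leave alone.

How it is judged (in metres and radians):
On the way, in this order (a step that is already met when the one before it is completed fails the run):
1. the white bar has clicked in at the pointer (value of joint grind_wheel between -0.15 and 0.15 rad and velocity of joint grind_wheel between -0.2 and 0.2 rad/s), for 0.2 s.
2. the start button is pressed down at least 3.5 mm (value of joint grind_wheel between -0.15 and 0.15 rad and value of joint start above 0.0035 m), for 0.05 s.
At the end, for the whole second after the job is handed in: The grind wheel rests within 0.15 rad of 0 (white bar at the pointer), the start button is back up (under 1 mm), the drawer is shut (under 4 mm), and the jar, tray and both cups stand still within 15 mm of where they started (value of joint grind_wheel between -0.15 and 0.15 rad and velocity of joint grind_wheel between -0.1 and 0.1 rad/s and value of joint start below 0.001 m and value of joint drawer below 0.004 m and distance of each of jar, tray, cup_a, cup_b from where it was at the start of the episode below 0.015 m and linear speed of each of jar, tray, cup_a, cup_b below 0.02 m/s); the robot touches nothing.
It fails at once if the wheel runs a click past the pointer (more than 0.5 rad past 0) (value of joint grind_wheel above 0.5 rad).
It fails at once if the start button is pressed (over 2.5 mm) while the white bar is not at the pointer (value of joint start above 0.0025 m and (value of joint grind_wheel below -0.2 rad or value of joint grind_wheel above 0.2 rad)).
It fails at once if the grounds drawer is pulled open (over 8 mm) (value of joint drawer above 0.008 m).
It fails at once if the jar, the tray or a cup is shifted or lifted (over 20 mm) or tipped (over 0.3 rad) (distance of any of jar, tray, cup_a, cup_b from where it was at the start of the episode above 0.02 m or angle between any of jar, tray, cup_a, cup_b's own z axis and vertical above 0.3 rad).
It also fails if it takes over 58 s, if anything falls off the work surface, if the arm or the gripper's body presses on something with over 40 N, if the wrist force passes 120 N, or if a joint passes its speed limit or range.

ROBOT

A 6-joint arm with a two-finger parallel gripper is mounted at the origin on the work surface. World frame = base frame: x ahead of the robot, y to its left, z up, the work surface at z = 0. Lengths are in mm, angles in rad, forces in N, time in s.
With the tool pointing down it reaches from about 250 to 850 mm from the base axis. Payload 12.5 kg.
Tool frame: the origin (TCP) lies on the centre line of the jaws, within the pads' length; the fingertips stand 11 mm ahead of it and the grasp point (between the pads) lies 8 mm behind it (env.nose_length is the z of the fingertips in the tool frame, in mm); z points along the fingers, y is the direction in which the jaws open and shut (so a half turn about z gives the same grasp; the last joint's range is limited). The gripper opens to 93 mm and grips with 3 to 60 N. Pads are 15 mm wide; open, the fingers measure 128 mm over their backs; the gripper's body (75 mm by 188 mm) begins 65 mm behind the grasp point.
Start: joints at [1.028, 0.351, 1.652, -0, 1.139, -0.085], TCP at [243.054, 493.365, 195.933] pointing down, gripper open.
Joint ranges: [-2.75, 2.75], [-0.79, 2.1], [0.01, 2.65], [-1.57, 4.71], [0.07, 3.14], [-2.87, 2.87]. Speed limits (rad/s): [2.22, 2.22, 2.79, 3.14, 3.14, 3.14].

INTERFACE

Orientations are given as a unit quaternion [x, y, z, w].
In Python, from workcell import env, imaging, job gives the robot as it stands.
- The arm moves only by the tool move_arm, never from a script. Its arguments are lists of equal length, an entry for each row: "travel": the shift along the tool's x, y, z in m, a list of three; "yaw": the turn about the tool's z in rad; "fingers": the closure, from -1 (fully open) to 1 (shut), so that 0 is half open. A call has 1 to 5 rows; each row is the pose to reach, as a shift and turn from the pose measured when the call began, along the tool's axes at that moment; what a row does not reach only later rows make up. A row lasts 1/10 s, in which the tool goes at most 50 mm and 8.59 degrees, less where a joint would pass 70% of its speed; a pose out of reach is approached as far as the arm can. A call with a gripper value outside its range is refused whole. The fingers move at their own pace and stop on an object; "newtons" is the grip in N (left out, the last holds). Time passes only in rows, so rows that repeat a pose let the fingers close. It gives the time, the measured TCP pose, the force and the opening at its end, in the units of the state.
- env.state(): the state, without advancing time (a new reading comes with each control period).
- imaging.read_camera(name): name is "scene" or "top" or "wrist"; returns the picture (384x512x3 uint8, red, green, blue); there is no depth.
- imaging.camera_model(name): a dict with "intrinsics" (3x3 intrinsics, pixels), "R" (3x3) and "t" (3): a world point X has camera coordinates R X + t. Camera axes: x right, y down, z forward; pixel columns grow to the right and rows downward; lengths in mm; the calibration is good to about 2 mm. A picture is of the moment at which its call begins: read the wrist's pose just before it. camera_model takes no time and is no camera call; for the wrist camera it gives the pose at the moment of the call.
- job.hand_in(): hands the job in, once; it reports no verdict.
Trained networks look in the newest picture that a camera, given by its name, has taken for a name from the list of things; names that differ only in an ending like _2 or _b are one class to them, and where a whole thing is asked for, a point or a joint stands for the part that bears it (a point fixed in the world has none). Each returns a list of dicts, best first, with "score" (0 to 1); they miss things now and then, are a little off and sometimes report something else, mostly with a low value. They report only what shows in the picture. A call takes as long as a camera call.
- imaging.trace(camera, query): "mask" (384x512 bool, what is visible of it) and "uv" ([column, row] in pixels, amid what is visible of it).
The state is a dict: "clock": time; "q": joint angles; "joint_velocities": joint speeds; "joint_efforts": joint torques, N m; "tool_pos": TCP position; "tcp_rot": TCP orientation; "ft_force": force on the tool from outside, world axes, zero at the start; "torque": the same for the moment, N m; "width": finger opening in mm.
Only numpy, scipy, OpenCV 4.12 (cv2) and the standard library are available. Lean on these libraries where they do the work, as an engineer would, in place of code of your own. Each camera call takes 0.05 s, during which the arm holds its last target. There are 200 camera calls.

## Working session

There is one attempt and no reset: what is moved stays moved. The work goes in short steps, Python scripts to look and compute and a tool call to move; the robot and the scene stay as the last step left them, time stands still between calls to the robot, and variables do not carry over. Pictures are saved under pics/ and viewed, about 8 in all and at most 12, crops included, and the job is handed in when it is done.

Besides the shell and the picture viewer there is one more tool, called after "Emit:" as a command line: name --pt "numbers of a row" for each row, then --argument value for the rest. move_arm: Moves the arm, as the interface text tells. Its arguments: {"type":"object","properties":{"travel":{"type":"array","items":{"type":"array","items":{"type":"number"}}},"yaw":{"type":"array","items":{"type":"number"}},"fingers":{"type":"array","items":{"type":"number"}},"newtons":{"type":"number"}},"required":["travel","yaw","fingers"]}

```bash
mkdir -p pics; ls; python3 - <<'E'
from workcell import env, imaging, job
import cv2,numpy as np
s=env.state();print(s['clock'],s['tool_pos'],s['tcp_rot'],s['width'],s['ft_force'],env.nose_length)
for c in("scene","top"):
    im=imaging.read_camera(c);cv2.imwrite(f"pics/{c}0.png",im[:,:,::-1])
    m=imaging.camera_model(c);print(c,m)
    for n in("grinder","wheel_center","white_bar","pointer","start_top","wheel_front","jar","tray"):
        r=imaging.trace(c,n);print(n,[(round(d['score'],2),np.round(d['uv'],1).tolist(),int(d['mask'].sum())) for d in r[:2]])
a=cv2.imread("pics/scene0.png");b=cv2.imread("pics/top0.png")
cv2.imwrite("pics/both.png",cv2.resize(np.vstack([a,b]),None,fx=.78,fy=.78))
E
```

```text
pics
0.0 [242.88384273 493.0524075  195.39775657] [ 2.26918339e-01  9.73913615e-01 -5.54772199e-04 -1.74269924e-04] 93.09306392008132 [-0.26056035 -0.4080149   1.68559977] 11.0
scene {'intrinsics': array([[369.66356227,   0.        , 253.27746723],
       [  0.        , 369.66356227, 190.36662603],
       [  0.        ,   0.        ,   1.        ]]), 'R': array([[-0.16548159,  0.98618535, -0.00736924],
       [ 0.85556407,  0.13983871, -0.49845286],
       [-0.4905364 , -0.08878963, -0.86688548]]), 't': array([  47.28350462, -491.2952986 , 1342.83497772])}
grinder [(0.24, [266.3, 168.3], 148)]
wheel_center [(0.65, [266.0, 169.4], 132)]
white_bar [(0.58, [270.2, 171.6], 120)]
pointer [(0.64, [248.6, 210.8], 5588)]
start_top []
wheel_front [(0.96, [246.9, 210.2], 5556)]
jar [(0.89, [324.5, 216.1], 1659), (0.49, [249.8, 211.7], 5486)]
tray [(0.91, [181.4, 214.0], 2376)]
top {'intrinsics': array([[364.09453831,   0.        , 253.48592473],
       [  0.        , 364.09453831, 185.40167185],
       [  0.        ,   0.        ,   1.        ]]), 'R': array([[-0.02295778, -0.99973066,  0.00339819],
       [-0.98035315,  0.02184645, -0.19603684],
       [ 0.1959098 , -0.007832  , -0.98059064]]), 't': array([ 41.10304777, 623.79843269, 826.43927101])}
grinder [(0.63, [239.5, 157.4], 7148)]
wheel_center [(0.92, [235.2, 202.7], 503)]
white_bar [(0.9, [236.0, 203.0], 512), (0.57, [314.1, 173.2], 2881)]
pointer [(0.64, [240.4, 158.7], 7009)]
start_top [(0.57, [259.2, 188.1], 78), (0.32, [315.5, 175.3], 2854)]
wheel_front [(0.56, [239.3, 156.7], 7044)]
jar [(0.89, [163.7, 178.6], 1699)]
tray [(0.87, [315.2, 173.7], 2948), (0.49, [160.3, 181.4], 1704)]
```

```bash
cat > h.py <<'E'
from workcell import env, imaging, job
import cv2,numpy as np
def ray(c,uv,z,m=None):
    m=m or imaging.camera_model(c);K,R,t=m['intrinsics'],m['R'],m['t']
    o=-R.T@t;d=R.T@np.linalg.inv(K)@np.array([uv[0],uv[1],1.]);return o+d*(z-o[2])/d[2]
def proj(c,X,m=None):
    m=m or imaging.camera_model(c);p=m['intrinsics']@(m['R']@np.array(X,float)+m['t']);return p[:2]/p[2]
E
python3 - <<'E'
from h import *
print(env.state()['clock'])
w=ray('top',(235.4,202.8),124);b=ray('top',(259.2,188.1),133);print(w,b, 'scene wheel',ray('scene',(266,169.4),124))
# expected offset in grinder: (27,-61)
d=(b-w)[:2];print('yaw',np.degrees(np.arctan2(d[1],d[0])-np.arctan2(-61,27)),np.hypot(*d),np.hypot(27,61))
im=cv2.imread('pics/top0.png')
cv2.imwrite('pics/topc.png',cv2.resize(im[120:230,130:370],None,fx=3.3,fy=3.3,interpolation=cv2.INTER_CUBIC))
E
```

```text
0.9
[573.23659634  68.94673168 124.        ] [603.88162819  14.91708048 133.        ] scene wheel [570.24453361  81.76389699 124.        ]
yaw 5.686156038307942 62.115386057228015 66.70832032063167
```

View pics/topc.png

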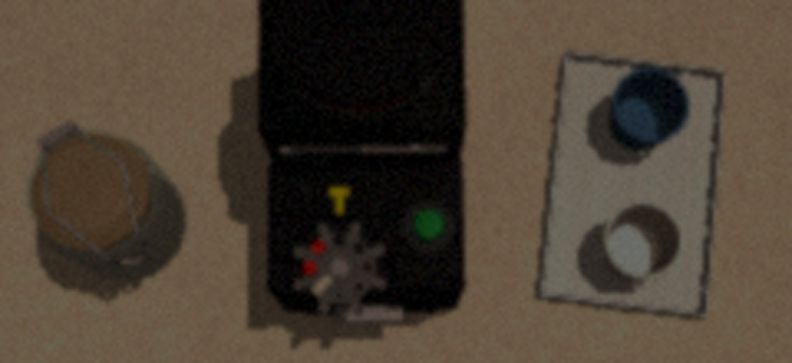

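The top view shows the white bar at crop (322,283), front-left of the wheel centre (340,267). The red marks sit left and back-left of the centre. So the bar is about 135° counter-clockwise from the pointer, which is five clicks below 0. The jar stands on the left and the tray with its cups on the right. Next I'll refine the grinder's pose and work out a wrist-camera viewpoint.

```bash
python3 - <<'E'
from h import *
from scipy.spatial.transform import Rotation as Ro
im=cv2.imread('pics/top0.png');hsv=cv2.cvtColor(im,cv2.COLOR_BGR2HSV)
def cen(lo,hi,box):
    m=cv2.inRange(hsv,lo,hi);k=np.zeros_like(m);x0,x1,y0,y1=box;k[y0:y1,x0:x1]=m[y0:y1,x0:x1]
    v,u=np.nonzero(k);return np.array([u.mean(),v.mean()]),len(u),v.max()
g,n,_=cen((45,100,30),(80,255,255),(245,275,175,200));y,ny,yb=cen((20,120,60),(35,255,255),(220,250,170,195))
G=ray('top',g,133);Y=ray('top',y,125);T=ray('top',(y[0],yb),125);print('green',g,n,G,'yellow',y,ny,Y,T)
W=ray('top',(233,200.9),124);print('wheel by eye',W)
print('jar',ray('top',(163.7,178.6),70),'tray',ray('top',(315,173.5),10))
s=env.state();m=imaging.camera_model('wrist');Rt=Ro.from_quat(s['tcp_rot']).as_matrix()
print('cam in tool',Rt.T@(-m['R'].T@m['t']-s['tool_pos']));print('cam axes in tool (rows x,y,z)',np.round(m['R']@Rt,3),m['intrinsics'][0,0])
print(np.round(Rt,3))
E
```

```text
green [259.60493827 187.27160494] 81 [605.74802614  13.96215671 133.        ] yellow [232.35714286 179.46428571] 28 [626.7182099   75.09695744 125.        ] [616.21598164  75.21864457 125.        ]
wheel by eye [577.66629436  74.2757861  124.        ]
jar [644.55278914 244.15033245  70.        ] tray [ 662.90410822 -134.2079459    10.        ]
cam in tool [  84.3757987    -0.45746232 -188.36943937]
cam axes in tool (rows x,y,z) [[-0.     1.     0.   ]
 [-0.953 -0.    -0.302]
 [-0.302 -0.     0.953]] 276.3304811431623
[[-0.897  0.442 -0.   ]
 [ 0.442  0.897 -0.   ]
 [-0.    -0.    -1.   ]]
```

Emit:
move_arm --pt "-0.038 -0.024 0" --pt "-0.076 -0.047 0" --pt "-0.114 -0.071 0" --pt "-0.152 -0.095 0" --pt "-0.19 -0.118 0" --yaw '[0.11, 0.22, 0.33, 0.44, 0.55]' --fingers '[1, 1, 1, 1, 1]' --newtons 20

```text
clock: 1.4
tool_pos: [362.0, 302.0, 196.1]
tcp_rot: [0.485, 0.875, 0.0, 0.0]
ft_force: [-0.1, 0.3, -0.3]
width: 57.9
```

Emit:
move_arm --pt "-0.044 0 0" --pt "-0.088 0 0" --pt "-0.132 0 0" --pt "-0.177 0 0" --pt "-0.221 0 0" --yaw '[0.11, 0.22, 0.33, 0.44, 0.54]' --fingers '[1, 1, 1, 1, 1]'

```text
clock: 1.9
tool_pos: [479.9, 112.8, 196.3]
tcp_rot: [0.702, 0.712, 0.0, 0.0]
ft_force: [0.8, 0.6, 0.9]
width: 17.4
```

```bash
cat >> h.py <<'E'
W0=np.array([578.0,74.3]);YAW=np.radians(1.0)
def G(x,y,z):  # offset from wheel axis in grinder axes -> world
    c,s=np.cos(YAW),np.sin(YAW);return np.array([W0[0]+c*x-s*y,W0[1]+s*x+c*y,z])
def mark(im,c,m=None):
    for p,col in ((G(0,0,124),(255,0,255)),(G(37,0,125),(255,0,0)),(G(27,-61,133),(255,0,0)),(G(-31.4,13,124),(0,255,255)),(G(-31.4,-13,124),(0,255,255)),(G(-16,49.5,125),(255,255,0)),(G(-16,-85.5,125),(255,255,0))):
        cv2.drawMarker(im,tuple(int(round(v)) for v in proj(c,p,m)),col,cv2.MARKER_CROSS,5,1)
E
python3 - <<'E'
from h import *
s=env.state();m=imaging.camera_model('wrist');im=imaging.read_camera('wrist')[:,:,::-1].copy();print(s['clock'],s['tool_pos'],s['tcp_rot'],s['width'],s['ft_force'])
np.savez('w1.npz',im=im,**m)
mark(im,'wrist',m);cv2.imwrite('pics/w1.png',cv2.resize(im,None,fx=1.55,fy=1.55))
E
```

```text
1.9 [479.92697156 112.82675095 196.34375316] [7.02104870e-01 7.12073383e-01 4.60670997e-04 1.91729551e-04] 17.41779315940841 [0.76235157 0.58936841 0.8638323 ]
```

View pics/w1.png

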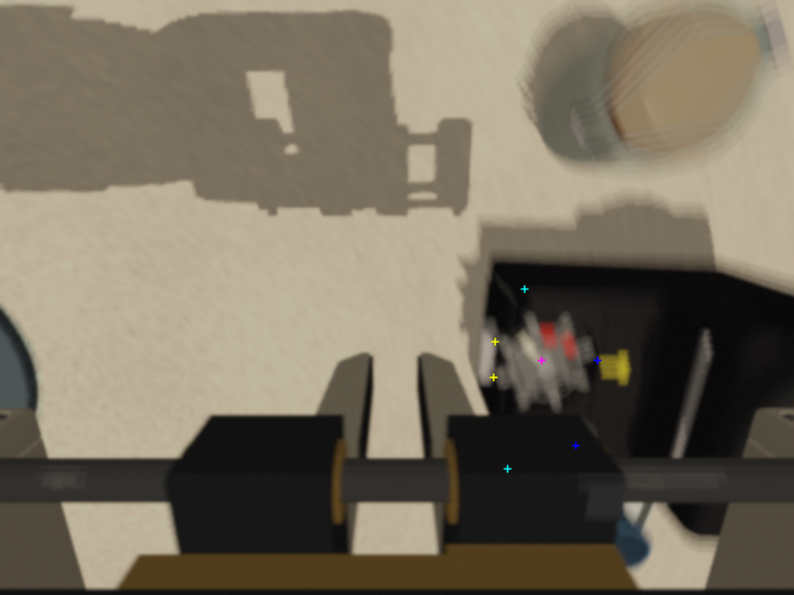

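The frame is blurred because the arm was still moving, but the wheel is about where I predicted. I'll let it settle and take the picture again.

Emit:
move_arm --pt "0 0 0" --pt "0 0 0" --pt "0 0 0" --yaw '[0, 0, 0]' --fingers '[1, 1, 1]'

```text
clock: 2.25
tool_pos: [482.3, 109.4, 196.4]
tcp_rot: [0.704, 0.71, 0.0, 0.001]
ft_force: [0.4, -0.2, -0.2]
width: 0.7
```

```bash
python3 - <<'E'
from h import *
s=env.state();m=imaging.camera_model('wrist');im=imaging.read_camera('wrist')[:,:,::-1].copy();print(s['clock'],s['tool_pos'],s['tcp_rot'],s['width'],s['ft_force'])
np.savez('w2.npz',im=im,**m)
hsv=cv2.cvtColor(im,cv2.COLOR_BGR2HSV);y=cv2.inRange(hsv,(20,120,80),(35,255,255));v,u=np.nonzero(y[150:300,350:450]);u=u+350;v=v+150
print('yellow n',len(u),'tip at',ray('wrist',(u.min()-.5,v[u<u.min()+4].mean()),125,m),'centroid',ray('wrist',(u.mean(),v.mean()),125,m))
mark(im,'wrist',m);cv2.imwrite('pics/w2.png',cv2.resize(im[130:330,190:440],None,fx=3,fy=3,interpolation=cv2.INTER_CUBIC))
E
```

```text
2.25 [482.27296937 109.44473954 196.35989314] [7.04417753e-01 7.09784597e-01 4.12147022e-04 1.13374201e-03] 0.6857050256878315 [ 0.37820179 -0.23999696 -0.23956568]
yellow n 186 tip at [614.92937189  76.07105095 125.        ] centroid [626.66250564  76.13865158 125.        ]
```

View pics/w2.png

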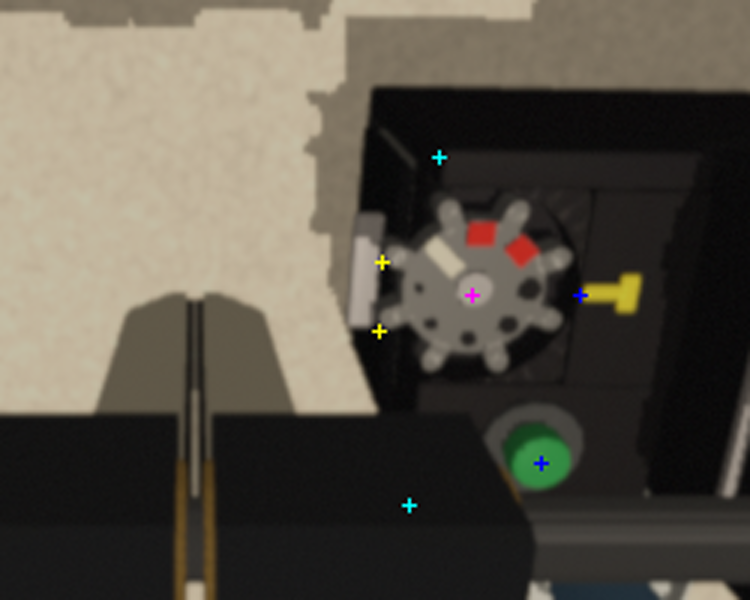

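```bash
sed -i 's/W0=.*;/W0=np.array([578.5,75.8]);/' h.py; python3 - <<'E'
from h import *
from scipy.spatial.transform import Rotation as Ro
d=np.load('w2.npz');m={k:d[k] for k in('intrinsics','R','t')}
s=env.state();Rt=Ro.from_quat(s['tcp_rot']).as_matrix()
for p in ((7.5,17.5,11),(7.5,17.5,6),(7.5,17.5,0),(7.5,17.5,-10),(7.5,0,11),(-7.5,0,11),(7.5,4,11),(7.5,9,11)):
    u=proj('wrist',s['tool_pos']+Rt@np.array(p),m);print(p,np.round((u-[190,130])*3,0))
im=d['im'][215:285,215:300];print('crop saved');cv2.imwrite('pics/tip.png',cv2.resize(im,None,fx=9,fy=9,interpolation=cv2.INTER_CUBIC))
print(Rt.round(3))
E
```

```text
(7.5, 17.5, 11) [262. 241.]
(7.5, 17.5, 6) [264. 248.]
(7.5, 17.5, 0) [266. 257.]
(7.5, 17.5, -10) [269. 273.]
(7.5, 0, 11) [194. 241.]
(-7.5, 0, 11) [194. 294.]
(7.5, 4, 11) [209. 241.]
(7.5, 9, 11) [229. 241.]
crop saved
[[-0.008  1.     0.002]
 [ 1.     0.008 -0.001]
 [-0.001  0.002 -1.   ]]
```

View pics/tip.png

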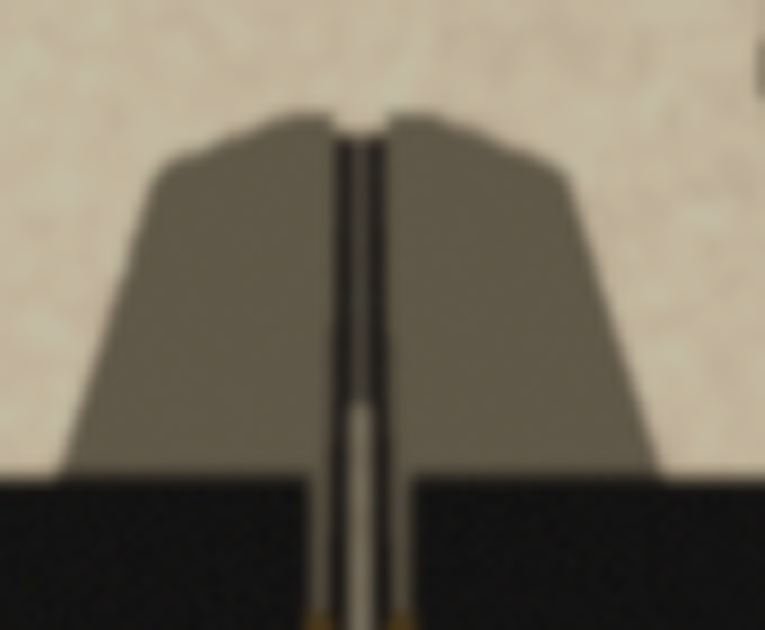

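The wrist view is sharp now. The wheel hub is at crop (474,288), the bar at (443,255) front-left, the red marks at (482,233) and (521,250), and the pointer tip at (585,292). That confirms the wheel is at -5 clicks. The closed fingertip is chamfered towards its end, so I'll use the full-thickness part at wheel height. I'll descend in front of the grinder and to the left of the lobes.

Emit:
move_arm --pt "0.01 0.032 0" --pt "0.01 0.032 0.04" --pt "0.01 0.032 0.082" --pt "0.01 0.032 0.082" --pt "0.01 0.032 0.082" --yaw '[0, -0.008, -0.008, -0.008, -0.008]' --fingers '[1, 1, 1, 1, 1]'

```text
clock: 2.8
tool_pos: [514.2, 120.5, 115.2]
tcp_rot: [0.701, 0.713, 0.0, 0.001]
ft_force: [-0.1, -0.7, 0.2]
width: 0.6
```

```bash
python3 - <<'E'
from h import *
s=env.state();m=imaging.camera_model('wrist');im=imaging.read_camera('wrist')[:,:,::-1].copy();print(s['clock'],s['tool_pos'],s['tcp_rot'],s['width'],s['ft_force'])
np.savez('w3.npz',im=im,**m)
mark(im,'wrist',m)
for z in (124,114):
  for x,y in ((-29,29),(-29,44),(-29,59)): cv2.drawMarker(im,tuple(int(round(v)) for v in proj('wrist',G(x,y,z),m)),(0,255,0),cv2.MARKER_CROSS,5,1)
cv2.imwrite('pics/w3.png',cv2.resize(im[100:,130:],None,fx=2,fy=2,interpolation=cv2.INTER_CUBIC))
E
```

```text
2.8 [514.1796915  120.46083856 115.24292362] [7.00960013e-01 7.13199872e-01 1.91401390e-04 9.83239090e-04] 0.5709655689653227 [-0.14734605 -0.74658677  0.16775128]
```

View pics/w3.png

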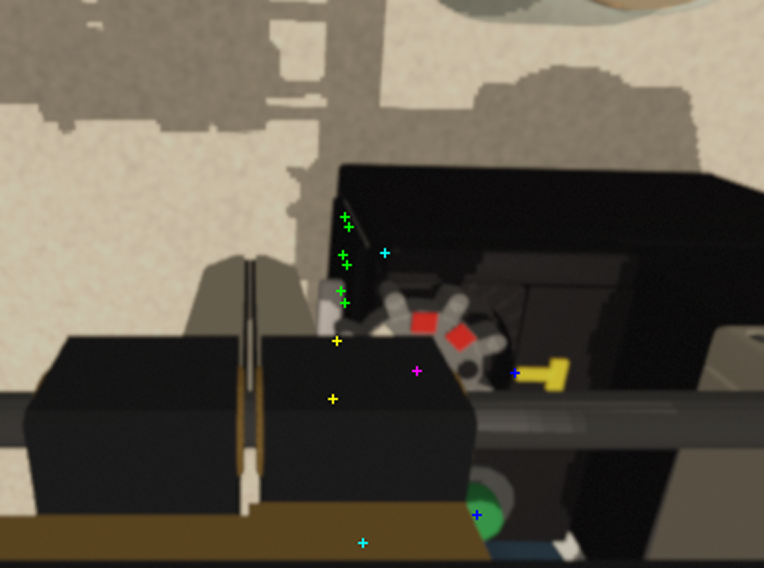

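The finger is in front of the grinder at about crop (250,260). The left lobe, near (355,320), is clear of it. Next I'll insert towards the face and sweep right until it touches.

Emit:
move_arm --pt "0 0.01 0.001" --pt "0 0.02 0.001" --pt "0 0.02 0.001" --pt "0 0.02 0.001" --yaw '[0, 0, 0, 0]' --fingers '[1, 1, 1, 1]'

```text
clock: 3.25
tool_pos: [535.4, 120.7, 115.6]
tcp_rot: [0.701, 0.713, 0.001, 0.002]
ft_force: [-0.6, -0.0, -0.5]
width: 0.2
```

Emit:
move_arm --pt "-0.005 0 0" --pt "-0.01 0 0" --pt "-0.014 0 0" --pt "-0.014 0 0" --yaw '[0, 0, 0, 0]' --fingers '[1, 1, 1, 1]'

```text
clock: 3.65
tool_pos: [535.6, 106.1, 115.7]
tcp_rot: [0.701, 0.713, 0.001, 0.002]
ft_force: [0.2, -0.4, 1.2]
width: 0.6
```

Emit:
move_arm --pt "-0.005 0 0" --pt "-0.005 0 0" --yaw '[0, 0, 0]' --fingers '[1, 1]'

```text
schema error: expected 2 entries
```

Emit:
move_arm --pt "-0.005 0 0" --pt "-0.005 0 0" --yaw '[0, 0]' --fingers '[1, 1]'

```text
clock: 3.85
tool_pos: [535.6, 100.6, 115.7]
tcp_rot: [0.702, 0.713, 0.001, 0.002]
ft_force: [-0.2, 0.7, 0.1]
width: 0.4
```

Emit:
move_arm --pt "-0.004 0 0" --pt "-0.004 0 0" --yaw '[0, 0]' --fingers '[1, 1]'

```text
clock: 4.05
tool_pos: [535.7, 96.2, 115.7]
tcp_rot: [0.702, 0.713, 0.001, 0.002]
ft_force: [0.1, 0.3, 1.0]
width: 0.5
```

Emit:
move_arm --pt "-0.004 0 0" --pt "-0.004 0 0" --yaw '[0, 0]' --fingers '[1, 1]'

```text
clock: 4.25
tool_pos: [535.7, 91.8, 115.7]
tcp_rot: [0.702, 0.712, 0.001, 0.002]
ft_force: [0.3, 0.1, 0.3]
width: 0.2
```

```bash
python3 - <<'E'
from h import *
s=env.state();m=imaging.camera_model('wrist');im=imaging.read_camera('wrist')[:,:,::-1].copy();print(s['clock'],s['tool_pos'],s['ft_force'],s['torque'])
t=imaging.read_camera('top')[:,:,::-1].copy()
a=cv2.resize(im[100:,130:],None,fx=2,fy=2,interpolation=cv2.INTER_CUBIC)[:400]
b=cv2.resize(t[150:230,190:290],None,fx=4,fy=4,interpolation=cv2.INTER_CUBIC)
c=np.zeros((400+320,764,3),np.uint8);c[:400]=a[:, :764];c[400:720,:400]=b;cv2.imwrite('pics/w4.png',cv2.resize(c,None,fx=.83,fy=.83))
E
```

```text
4.25 [535.71819697  91.78650974 115.66151085] [0.30229524 0.09893502 0.25266434] [-0.01722344  0.06796123  0.04646415]
```

View pics/w4.png

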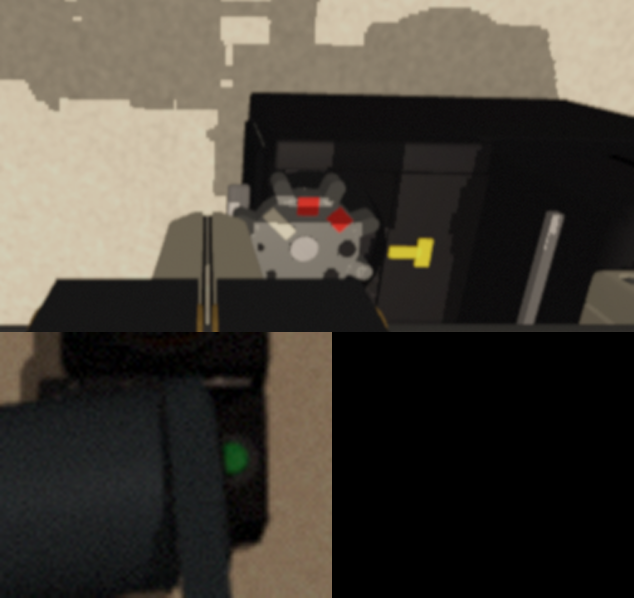

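```bash
python3 - <<'E'
from h import *
from scipy.spatial.transform import Rotation as Ro
s=env.state();m=imaging.camera_model('wrist');Rt=Ro.from_quat(s['tcp_rot']).as_matrix();print(m['intrinsics'][:2,2])
f=lambda X:np.round((proj('wrist',X,m)-[130,100])*2*.83,0)
print('lobe cap top',f(G(-28.2,11.7,124)),'hub',f(G(0,0,124)),'tip ptr',f(G(37,0,125)))
for x in(7.5,0,-7.5):
  for z in(11,0,-10,-30,-50): print(x,z,f(s['tool_pos']+Rt@np.array([x,17.5,z])),f(s['tool_pos']+Rt@np.array([x,0,z])))
E
```

```text
[254.56089463 193.78966355]
lobe cap top [240. 227.] hub [303. 251.] tip ptr [388. 251.]
7.5 11 [245. 183.] [207. 183.]
7.5 0 [247. 192.] [207. 192.]
7.5 -10 [249. 201.] [207. 201.]
7.5 -30 [253. 222.] [207. 222.]
7.5 -50 [259. 248.] [207. 248.]
0 11 [244. 198.] [207. 198.]
0 0 [246. 208.] [207. 208.]
0 -10 [248. 217.] [207. 217.]
0 -30 [253. 240.] [207. 240.]
0 -50 [258. 268.] [207. 268.]
-7.5 11 [244. 213.] [207. 213.]
-7.5 0 [246. 223.] [207. 223.]
-7.5 -10 [248. 233.] [207. 233.]
-7.5 -30 [252. 257.] [207. 257.]
-7.5 -50 [258. 286.] [207. 287.]
```

The wheel hasn't moved: bar at (280,225), hub at (304,248). The finger seems to pass over the lobe without touching it, and its silhouette suggests the tip ends higher than I assumed. I'll go back left, lower it and sweep again.

Emit:
move_arm --pt "0.014 0 0" --pt "0.028 0 0" --pt "0.028 0 0.01" --pt "0.028 0 0.02" --pt "0.028 0 0.02" --yaw '[0, 0, 0, 0, 0]' --fingers '[1, 1, 1, 1, 1]'

```text
clock: 4.85
tool_pos: [534.3, 120.0, 93.7]
tcp_rot: [0.702, 0.713, -0.0, 0.001]
ft_force: [0.6, -0.6, 0.1]
width: 0.5
```

Emit:
move_arm --pt "0 0 0.01" --pt "0 0 0.01" --pt "-0.006 0 0.01" --pt "-0.012 0 0.01" --pt "-0.012 0 0.01" --yaw '[0, 0, 0, 0, 0]' --fingers '[1, 1, 1, 1, 1]'

```text
clock: 5.35
tool_pos: [534.7, 107.0, 84.0]
tcp_rot: [0.702, 0.712, 0.0, 0.001]
ft_force: [0.4, 0.2, 0.0]
width: 0.8
```

Emit:
move_arm --pt "-0.005 0 0" --pt "-0.005 0 0" --yaw '[0, 0]' --fingers '[1, 1]'

```text
clock: 5.55
tool_pos: [534.8, 101.5, 84.3]
tcp_rot: [0.702, 0.712, 0.0, 0.001]
ft_force: [0.8, 0.4, -0.2]
width: 0.4
```

Emit:
move_arm --pt "-0.005 0 -0.001" --pt "-0.005 0 -0.001" --yaw '[0, 0]' --fingers '[1, 1]'

```text
clock: 5.75
tool_pos: [533.4, 96.6, 84.8]
tcp_rot: [0.702, 0.712, -0.001, -0.0]
ft_force: [-4.1, 4.5, -0.9]
width: 0.4
```

Emit:
move_arm --pt "-0.004 0 -0.001" --pt "-0.004 0 -0.001" --yaw '[0, 0]' --fingers '[1, 1]'

```text
clock: 5.95
tool_pos: [532.7, 92.6, 85.5]
tcp_rot: [0.702, 0.712, -0.001, -0.001]
ft_force: [-1.8, 1.9, -0.3]
width: 0.4
```

Emit:
move_arm --pt "-0.003 0 0" --pt "-0.003 0 0" --yaw '[0, 0]' --fingers '[1, 1]'

```text
clock: 6.15
tool_pos: [533.2, 89.2, 85.7]
tcp_rot: [0.702, 0.712, -0.001, -0.0]
ft_force: [0.1, -0.5, 0.6]
width: 0.4
```

```bash
cat >> h.py <<'E'
def wheel(name=None):
    """angles (deg, CCW from pointer) of red and white pixels on the wheel face"""
    s=env.state();m=imaging.camera_model('wrist');im=imaging.read_camera('wrist')[:,:,::-1].copy()
    c0=G(0,0,124);hsv=cv2.cvtColor(im,cv2.COLOR_BGR2HSV)
    a=np.radians(np.arange(0,360,3));out={'red':[],'white':[],'vis':[]};uv=proj('wrist',c0,m)
    for th in a:
        h=np.array([hsv[tuple(int(round(v)) for v in proj('wrist',G(r*np.cos(th),r*np.sin(th),124),m)[::-1])] for r in (13,15,17,19,21)],float) if True else 0
        d=int(np.degrees(th)+.5)
        red=((h[:,0]<8)|(h[:,0]>172))&(h[:,1]>150)
        if red.sum()>=2: out['red'].append(d)
        if ((h[:,2]>150)&(h[:,1]<110)).sum()>=3: out['white'].append(d)
    print(s['clock'],np.round(s['tool_pos'],1),np.round(s['ft_force'],1),'red',out['red'],'white',out['white'])
    if name: cv2.imwrite('pics/'+name,cv2.resize(im[130:330,200:420],None,fx=3,fy=3,interpolation=cv2.INTER_CUBIC))
E
sed -i 's/W0=.*;/W0=np.array([578.7,76.5]);/' h.py
python3 - <<'E'
from h import *
wheel('w5.png')
E
```

```text
6.15 [533.2  89.2  85.7] [ 0.1 -0.5  0.6] red [57, 60, 63, 66, 69, 72, 75, 78, 81, 102, 105, 108, 111, 114, 117, 120, 123, 126] white []
```

View pics/w5.png

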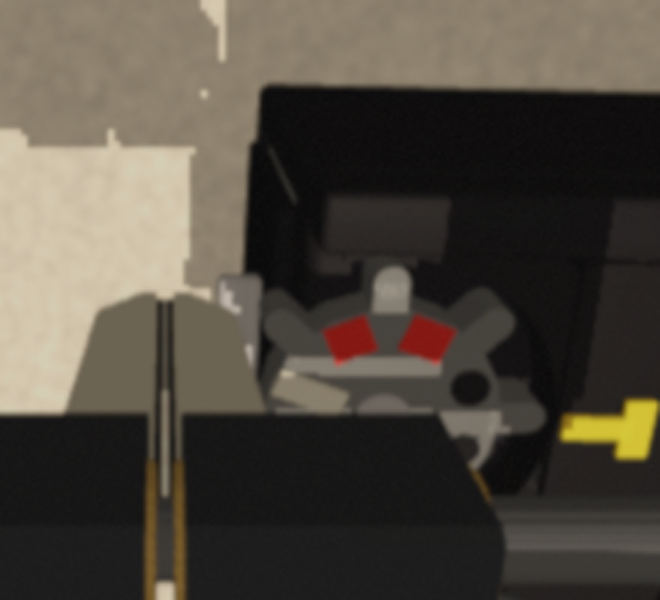

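The picture shows the red marks at about 69° and 114°, where they started at 45° and 90°. So the wheel has turned about 24°, just past halfway. I'll push a little more, then pull the finger straight out.

Emit:
move_arm --pt "-0.003 0 0" --pt "-0.003 0 0" --pt "-0.003 -0.01 0" --pt "-0.003 -0.02 0" --pt "-0.003 -0.02 0" --yaw '[0, 0, 0, 0, 0]' --fingers '[1, 1, 1, 1, 1]'

```text
clock: 6.7
tool_pos: [511.9, 86.1, 85.8]
tcp_rot: [0.702, 0.712, -0.001, -0.001]
ft_force: [-0.2, -0.2, 0.2]
width: 0.8
```

```bash
python3 - <<'E'
from h import *
wheel('w6.png')
E
```

```text
6.7 [511.9  86.1  85.8] [-0.2 -0.2  0.2] red [75, 78, 81, 84, 87, 90, 93, 96, 99, 102, 120, 123, 126, 129, 132, 135, 138, 141, 144] white []
```

One click is done: the reds are now near 89° and 132°, so the wheel is at -4. I'll repeat the same stroke.

Emit:
move_arm --pt "0.024 0 0" --pt "0.024 0.011 0" --pt "0.024 0.022 0" --pt "0.024 0.022 0" --yaw '[0, 0, 0, 0]' --fingers '[1, 1, 1, 1]'

```text
clock: 7.15
tool_pos: [536.1, 110.1, 86.0]
tcp_rot: [0.702, 0.712, -0.0, 0.0]
ft_force: [1.4, 0.2, 0.2]
width: 0.6
```

Emit:
move_arm --pt "-0.007 0 0" --pt "-0.012 0 0" --pt "-0.016 0 0" --pt "-0.02 0 0" --pt "-0.024 0 0" --yaw '[0, 0, 0, 0, 0]' --fingers '[1, 1, 1, 1, 1]'

```text
clock: 7.65
tool_pos: [535.8, 85.3, 85.8]
tcp_rot: [0.702, 0.712, -0.001, -0.0]
ft_force: [-8.4, 3.0, 2.0]
width: 0.5
```

Emit:
move_arm --pt "0 0 0" --pt "0 -0.01 0" --pt "0 -0.02 0" --pt "0 -0.02 0" --yaw '[0, 0, 0, 0]' --fingers '[1, 1, 1, 1]'

```text
clock: 8.05
tool_pos: [514.5, 85.0, 86.0]
tcp_rot: [0.702, 0.712, -0.001, -0.0]
ft_force: [0.6, 0.1, -0.2]
width: 0.7
```

```bash
python3 - <<'E'
from h import *
wheel('w7.png')
E
```

```text
8.05 [514.5  85.   86. ] [ 0.6  0.1 -0.2] red [120, 123, 126, 129, 132, 135, 138, 141, 144, 165, 168, 171, 174, 177, 180, 183, 186] white []
```

Second click done: reds at about 132° and 176°, wheel at -3. I'll repeat the stroke a little shallower.

Emit:
move_arm --pt "0.025 0 0" --pt "0.025 0.01 0" --pt "0.025 0.02 0" --pt "0.025 0.02 0" --yaw '[0, 0, 0, 0]' --fingers '[1, 1, 1, 1]'

```text
clock: 8.5
tool_pos: [536.6, 109.9, 86.2]
tcp_rot: [0.702, 0.712, -0.0, 0.0]
ft_force: [-0.0, -1.3, -0.1]
width: 0.5
```

Emit:
move_arm --pt "-0.007 0 0" --pt "-0.012 0 0" --pt "-0.016 0 0" --pt "-0.02 0 0" --pt "-0.024 0 0" --yaw '[0, 0, 0, 0, 0]' --fingers '[1, 1, 1, 1, 1]'

```text
clock: 9.0
tool_pos: [536.2, 85.3, 86.0]
tcp_rot: [0.703, 0.712, -0.001, -0.0]
ft_force: [-7.5, 3.6, 2.3]
width: 0.7
```

Emit:
move_arm --pt "0 0 0" --pt "0 -0.01 0" --pt "0 -0.02 0" --pt "0 -0.02 0" --yaw '[0, 0, 0, 0]' --fingers '[1, 1, 1, 1]'

```text
clock: 9.4
tool_pos: [514.9, 84.9, 86.1]
tcp_rot: [0.703, 0.712, -0.001, -0.0]
ft_force: [-0.2, -0.3, 0.8]
width: 0.4
```

```bash
python3 - <<'E'
from h import *
wheel('w8.png')
E
```

```text
9.4 [514.9  84.9  86.1] [-0.2 -0.3  0.8] red [165, 168, 171, 174, 177, 180, 183, 186, 189] white []
```

Third click: the visible red is at 177° and the other is hidden by the gripper, which fits -2. I'll do the fourth click, then back off for a clear look.

Emit:
move_arm --pt "0.025 0 0" --pt "0.025 0.01 0" --pt "0.025 0.019 0" --pt "0.025 0.019 0" --yaw '[0, 0, 0, 0]' --fingers '[1, 1, 1, 1]'

```text
clock: 9.85
tool_pos: [535.8, 109.8, 86.3]
tcp_rot: [0.703, 0.712, -0.0, 0.0]
ft_force: [0.4, -0.6, -0.0]
width: 0.3
```

Emit:
move_arm --pt "-0.007 0 0" --pt "-0.012 0 0" --pt "-0.016 0 0" --pt "-0.02 0 0" --pt "-0.024 0 0" --yaw '[0, 0, 0, 0, 0]' --fingers '[1, 1, 1, 1, 1]'

```text
clock: 10.35
tool_pos: [535.4, 85.1, 86.1]
tcp_rot: [0.703, 0.711, -0.001, -0.0]
ft_force: [-9.6, 3.5, 3.7]
width: 0.8
```

Emit:
move_arm --pt "0 0 0" --pt "0 -0.01 0" --pt "0 -0.02 0" --pt "0.025 -0.02 0" --pt "0.025 -0.02 0" --yaw '[0, 0, 0, 0, 0]' --fingers '[1, 1, 1, 1, 1]'

```text
clock: 10.85
tool_pos: [514.5, 111.2, 86.4]
tcp_rot: [0.702, 0.712, -0.001, -0.0]
ft_force: [0.2, -0.0, 0.6]
width: 0.2
```

Emit:
move_arm --pt "0 0 -0.04" --pt "0 0 -0.08" --pt "0 0 -0.1" --pt "0 0 -0.1" --yaw '[0, 0, 0, 0]' --fingers '[1, 1, 1, 1]'

```text
clock: 11.25
tool_pos: [515.8, 111.0, 189.2]
tcp_rot: [0.702, 0.712, 0.002, 0.002]
ft_force: [0.3, 0.5, -0.2]
width: 0.2
```

```bash
python3 - <<'E'
from h import *
wheel('w9.png')
E
```

```text
11.25 [515.8 111.  189.2] [ 0.3  0.5 -0.2] red [207, 210, 213, 216, 219, 222, 225, 228, 231, 255, 258, 261, 264, 267, 270, 273, 276, 279] white [303, 306, 309, 312, 315, 318, 321, 324]
```

View pics/w9.png

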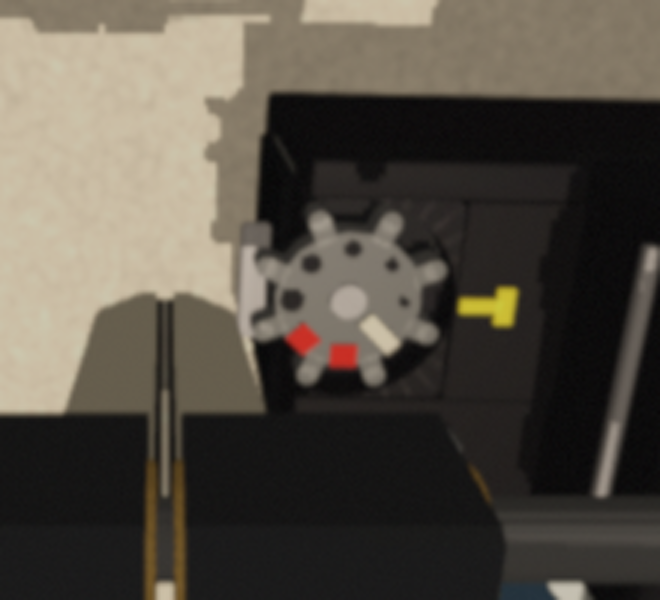

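The bar is at crop (380,335), about 314°. That is exactly one click (45°) short of the pointer, with the reds at 219° and 267°. I'll do one last identical click, using the same numbers.

Emit:
move_arm --pt "0 0 0.04" --pt "0 0 0.08" --pt "0 0 0.103" --pt "0 0 0.103" --yaw '[0, 0, 0, 0]' --fingers '[1, 1, 1, 1]'

```text
clock: 11.7
tool_pos: [512.0, 110.1, 80.0]
tcp_rot: [0.702, 0.712, -0.003, -0.002]
ft_force: [-0.1, -0.0, 0.3]
width: 0.5
```

Emit:
move_arm --pt "0 0.01 0" --pt "0 0.019 0" --pt "0 0.019 0" --yaw '[0, 0, 0]' --fingers '[1, 1, 1]'

```text
clock: 12.0
tool_pos: [533.0, 110.5, 81.0]
tcp_rot: [0.702, 0.712, -0.002, -0.001]
ft_force: [0.3, -0.3, -0.2]
width: 0.7
```

Emit:
move_arm --pt "-0.007 0.002 -0.005" --pt "-0.012 0.002 -0.005" --pt "-0.016 0.002 -0.005" --pt "-0.02 0.002 -0.005" --pt "-0.024 0.002 -0.005" --yaw '[0, 0, 0, 0, 0]' --fingers '[1, 1, 1, 1, 1]'

```text
clock: 12.5
tool_pos: [535.3, 85.9, 86.3]
tcp_rot: [0.702, 0.712, -0.002, -0.001]
ft_force: [-6.6, 2.8, 2.2]
width: 0.6
```

Emit:
move_arm --pt "0 0 0" --pt "0 -0.01 0" --pt "0 -0.02 0" --pt "0.025 -0.025 0" --pt "0.025 -0.025 0" --yaw '[0, 0, 0, 0, 0]' --fingers '[1, 1, 1, 1, 1]'

```text
clock: 13.0
tool_pos: [509.0, 112.1, 86.5]
tcp_rot: [0.702, 0.712, -0.001, -0.001]
ft_force: [0.5, 0.5, -0.6]
width: 0.4
```

Emit:
move_arm --pt "0 0 -0.04" --pt "0 0 -0.08" --pt "0 0 -0.1" --pt "0 0 -0.1" --yaw '[0, 0, 0, 0]' --fingers '[1, 1, 1, 1]'

```text
clock: 13.4
tool_pos: [510.5, 112.1, 189.3]
tcp_rot: [0.702, 0.712, 0.001, 0.001]
ft_force: [0.7, -0.4, 0.4]
width: 0.4
```

```bash
python3 - <<'E'
from h import *
wheel('w10.png')
E
```

```text
13.4 [510.5 112.1 189.3] [ 0.7 -0.4  0.4] red [255, 258, 261, 264, 267, 270, 273, 276, 279, 300, 303, 306, 309, 312, 315, 318, 321, 324] white [0, 3, 6, 9, 12, 348, 351, 354, 357]
```

The white bar is now centred at 0° (348°–12°), clicked in at the pointer. Next is the start button. I'll turn the gripper a quarter turn while in front, so its long side stays clear of the hopper.

Emit:
move_arm --pt "-0.02 0 0" --pt "-0.04 0 0" --pt "-0.06 0 0" --pt "-0.08 0 0" --pt "-0.0975 0 0" --yaw '[-0.14, -0.28, -0.42, -0.56, -0.7]' --fingers '[1, 1, 1, 1, 1]'

```text
clock: 13.95
tool_pos: [510.1, 13.4, 185.6]
tcp_rot: [0.412, 0.911, -0.001, -0.001]
ft_force: [0.3, -0.3, 0.5]
width: 0.5
```

Emit:
move_arm --pt "0 0 0" --pt "0 0 0" --pt "0 0 0" --pt "0 0 0" --pt "0 0 0" --yaw '[-0.14, -0.28, -0.42, -0.56, -0.7]' --fingers '[1, 1, 1, 1, 1]'

```text
clock: 14.45
tool_pos: [509.1, 13.3, 183.8]
tcp_rot: [0.072, 0.997, -0.001, -0.003]
ft_force: [-0.3, 0.2, -0.6]
width: 0.6
```

```bash
python3 - <<'E'
from h import *
from scipy.spatial.transform import Rotation as Ro
s=env.state();R=Ro.from_quat(s['tcp_rot']).as_matrix();print(s['tool_pos'],R.round(3),np.arctan2(R[1,0],R[0,0]),'to (602,14.5) in tool',R.T@(np.array([602,14.5,189])-s['tool_pos']))
E
```

```text
[509.11197971  13.30972498 183.8153142 ] [[-0.99   0.144 -0.005]
 [ 0.144  0.99  -0.001]
 [ 0.005 -0.002 -1.   ]] 2.997380723196647 to (602,14.5) in tool [-91.72440206  14.51823631  -5.68655571]
```

Emit:
move_arm --pt "-0.03 0.005 -0.006" --pt "-0.06 0.01 -0.006" --pt "-0.08 0.013 -0.006" --pt "-0.092 0.0145 -0.006" --pt "-0.092 0.0145 -0.006" --yaw '[-0.08, -0.16, -0.16, -0.16, -0.16]' --fingers '[1, 1, 1, 1, 1]'

```text
clock: 14.95
tool_pos: [602.3, 14.2, 187.1]
tcp_rot: [-0.008, 1.0, -0.0, -0.004]
ft_force: [-0.8, 0.9, 0.1]
width: 0.5
```

```bash
python3 - <<'E'
from h import *
s=env.state();m=imaging.camera_model('wrist');im=imaging.read_camera('wrist')[:,:,::-1].copy();print(s['clock'],s['tool_pos'],s['tcp_rot'],s['ft_force'])
mark(im,'wrist',m);cv2.imwrite('pics/b1.png',cv2.resize(im[60:340,120:400],None,fx=2.1,fy=2.1,interpolation=cv2.INTER_CUBIC))
E
```

```text
14.95 [602.32473923  14.23547828 187.06291964] [-7.86016495e-03  9.99961361e-01 -3.28854821e-04 -3.92254193e-03] [-0.7857369   0.92606551  0.05658705]
```

View pics/b1.png

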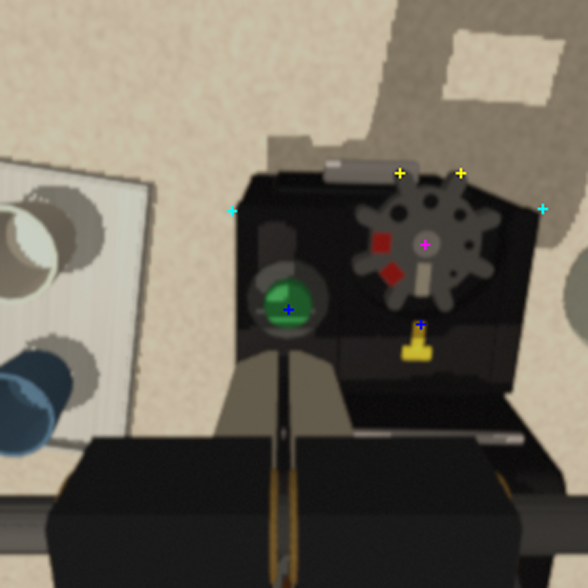

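The bar lines up with the yellow pointer: bar at (423,280), pointer tip at (420,325). The green button at (288,305) is in line laterally with the fingertip at (283,352). I'll descend in steps and watch the force.

Emit:
move_arm --pt "0 0.001 0.02" --pt "0 0.001 0.035" --pt "0 0.001 0.035" --yaw '[0, 0, 0]' --fingers '[1, 1, 1]'

```text
clock: 15.3
tool_pos: [599.1, 15.3, 150.0]
tcp_rot: [-0.008, 1.0, -0.0, -0.006]
ft_force: [-0.1, 0.4, 0.6]
width: 0.5
```

Emit:
move_arm --pt "0 0 0.006" --pt "0 0 0.006" --yaw '[0, 0]' --fingers '[1, 1]'

```text
clock: 15.5
tool_pos: [598.3, 15.3, 143.5]
tcp_rot: [-0.008, 1.0, -0.0, -0.007]
ft_force: [0.3, -0.1, 0.7]
width: 0.5
```

Emit:
move_arm --pt "0 0 0.004" --pt "0 0 0.004" --yaw '[0, 0]' --fingers '[1, 1]'

```text
clock: 15.7
tool_pos: [598.0, 15.3, 139.3]
tcp_rot: [-0.008, 1.0, -0.0, -0.007]
ft_force: [0.6, 0.4, 0.3]
width: 0.8
```

Emit:
move_arm --pt "-0.005 0 0" --pt "-0.005 0 0.004" --pt "-0.005 0 0.004" --yaw '[0, 0, 0]' --fingers '[1, 1, 1]'

```text
clock: 16.0
tool_pos: [602.9, 15.3, 134.7]
tcp_rot: [-0.008, 1.0, -0.0, -0.007]
ft_force: [-0.0, 0.1, 0.4]
width: 0.7
```

Emit:
move_arm --pt "0 0 0.004" --pt "0 0 0.004" --yaw '[0, 0]' --fingers '[1, 1]'

```text
clock: 16.2
tool_pos: [602.5, 15.4, 130.0]
tcp_rot: [-0.008, 1.0, -0.0, -0.008]
ft_force: [0.6, -0.2, -0.6]
width: 0.6
```

Emit:
move_arm --pt "0 0 0.004" --pt "0 0 0.004" --yaw '[0, 0]' --fingers '[1, 1]'

```text
clock: 16.4
tool_pos: [602.0, 15.4, 125.4]
tcp_rot: [-0.008, 1.0, -0.0, -0.008]
ft_force: [0.1, 0.3, -0.9]
width: 0.6
```

```bash
python3 - <<'E'
from h import *
s=env.state();m=imaging.camera_model('wrist');im=imaging.read_camera('wrist')[:,:,::-1].copy();print(s['clock'],s['tool_pos'],s['ft_force'])
mark(im,'wrist',m);cv2.imwrite('pics/b2.png',cv2.resize(im[100:340,120:400],None,fx=2.1,fy=2.1,interpolation=cv2.INTER_CUBIC))
E
```

```text
16.4 [602.02447094  15.37732389 125.36988488] [ 0.14892822  0.3413448  -0.93814451]
```

View pics/b2.png

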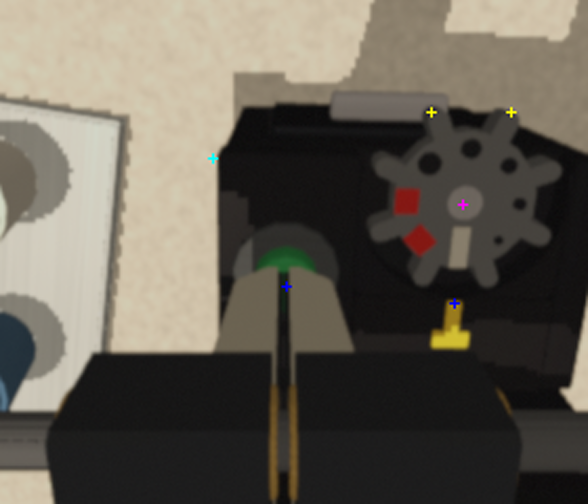

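The tip at (283,270) covers the rear half of the button and hasn't pressed it yet. I'll keep going down.

Emit:
move_arm --pt "0 0 0.004" --pt "0 0 0.004" --yaw '[0, 0]' --fingers '[1, 1]'

```text
clock: 16.65
tool_pos: [601.8, 15.4, 121.1]
tcp_rot: [-0.008, 1.0, -0.0, -0.008]
ft_force: [0.4, -0.5, 0.4]
width: 0.5
```

Emit:
move_arm --pt "0 0 0.003" --pt "0 0 0.003" --yaw '[0, 0]' --fingers '[1, 1]'

```text
clock: 16.85
tool_pos: [601.5, 15.4, 117.7]
tcp_rot: [-0.008, 1.0, -0.0, -0.009]
ft_force: [1.3, 0.6, -1.1]
width: 0.3
```

Emit:
move_arm --pt "0 0 0.003" --pt "0 0 0.003" --yaw '[0, 0]' --fingers '[1, 1]'

```text
clock: 17.05
tool_pos: [601.5, 15.4, 114.4]
tcp_rot: [-0.008, 1.0, -0.0, -0.009]
ft_force: [0.6, 0.0, 2.4]
width: 0.6
```

Emit:
move_arm --pt "0 0 0.002" --pt "0 0 0.002" --yaw '[0, 0]' --fingers '[1, 1]'

```text
clock: 17.25
tool_pos: [601.6, 15.4, 112.4]
tcp_rot: [-0.008, 1.0, -0.0, -0.009]
ft_force: [-1.0, 0.2, 3.7]
width: 0.3
```

Emit:
move_arm --pt "0 0 0.002" --pt "0 0 0.002" --yaw '[0, 0]' --fingers '[1, 1]'

```text
clock: 17.45
tool_pos: [601.6, 15.4, 110.4]
tcp_rot: [-0.008, 1.0, -0.0, -0.009]
ft_force: [-1.1, 0.1, 4.3]
width: 0.4
```

Emit:
move_arm --pt "0 0 0.0015" --pt "0 0 0.0015" --yaw '[0, 0]' --fingers '[1, 1]'

```text
clock: 17.65
tool_pos: [601.7, 15.4, 109.6]
tcp_rot: [-0.008, 1.0, -0.0, -0.008]
ft_force: [-2.4, -0.4, 9.5]
width: 0.8
```

Emit:
move_arm --pt "0 0 0.001" --pt "0 0 0.001" --yaw '[0, 0]' --fingers '[1, 1]'

```text
clock: 17.85
tool_pos: [601.7, 15.4, 109.5]
tcp_rot: [-0.008, 1.0, -0.0, -0.008]
ft_force: [-5.0, -0.1, 12.1]
width: 0.4
```

The button has bottomed out: force up to 12 N, height stalled at 109.5 mm after about 5 mm of spring travel. I'll lift straight up and check.

Emit:
move_arm --pt "0 0 -0.02" --pt "0 0 -0.05" --pt "0.0 0 -0.09" --pt "0.03 0 -0.1" --pt "0.06 0 -0.1" --yaw '[0, 0, 0, 0, 0]' --fingers '[1, 1, 1, 1, 1]'

```text
clock: 18.35
tool_pos: [543.5, 14.4, 211.8]
tcp_rot: [-0.008, 1.0, -0.0, -0.007]
ft_force: [0.2, -0.7, 0.2]
width: 0.3
```

Emit:
move_arm --pt "0.03 0 0" --pt "0.05 0 0" --pt "0.05 0 0" --pt "0.05 0 0" --yaw '[0, 0, 0, 0]' --fingers '[1, 1, 1, 1]'

```text
clock: 18.75
tool_pos: [494.1, 13.6, 212.7]
tcp_rot: [-0.008, 1.0, -0.0, -0.006]
ft_force: [-0.5, 0.1, 0.8]
width: 0.7
```

```bash
python3 - <<'E'
from h import *
wheel()
m=imaging.camera_model('wrist');im=imaging.read_camera('wrist')[:,:,::-1].copy();t=imaging.read_camera('top')[:,:,::-1].copy()
mark(im,'wrist',m)
t0=cv2.imread('pics/top0.png')
c=np.vstack([np.hstack([im[:,:400],np.zeros((384,80,3),np.uint8)]),np.hstack([t0[120:230,130:370],t[120:230,130:370]])])
cv2.imwrite('pics/f.png',cv2.resize(c,None,fx=1.2,fy=1.2))
for n in('jar','tray','cup_a'):
    r=imaging.trace('top',n);print(n,[(round(d['score'],2),np.round(d['uv'],1).tolist(),int(d['mask'].sum())) for d in r[:2]])
E
```

```text
18.75 [494.1  13.6 212.7] [-0.5  0.1  0.8] red [255, 258, 261, 264, 267, 270, 273, 276, 279, 282, 285] white []
jar [(0.93, [161.7, 180.0], 1737)]
tray [(0.85, [331.7, 164.3], 2001)]
cup_a [(0.67, [325.3, 152.0], 493), (0.56, [335.1, 190.7], 75)]
```

View pics/f.png

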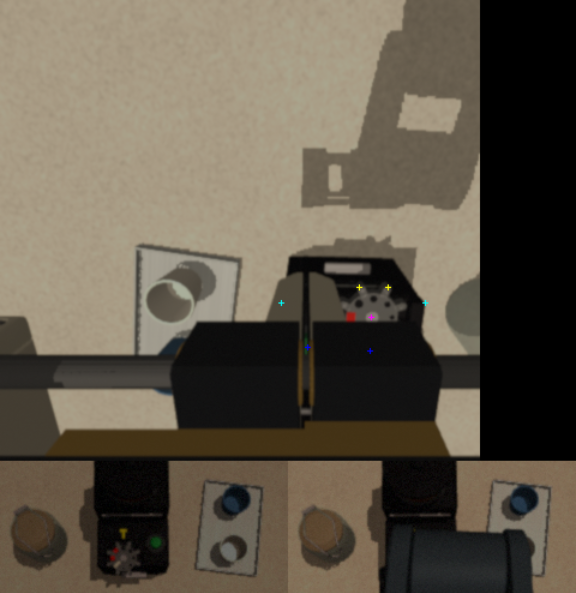

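The wheel's red mark is still at 270°, so the bar is at the pointer. The jar and the tray with its cups stand where they were, the drawer pull is at the face, and the arm is clear with no force on it. I'm handing in.

```bash
python3 - <<'E'
from workcell import env, job
s=env.state();print(s['clock'],s['ft_force'],abs(s['joint_velocities']).max());print(job.hand_in())
E
```

```text
19.05 [ 0.17684758 -0.57212492 -0.22088443] 0.00486033644334401
the job is handed in; nothing more can be done
None
```

I flicked the grind wheel five single clicks to the right, from -5 to 0, and never ran it past the pointer. Then I pressed the green start button until it bottomed out, lifted off, and handed in at about 19 s (limit 58 s).

**Wheel:** After the fifth click the white bar measured 0° ± 12°, lined up with the yellow pointer. After the press, the one red mark still in view was at 270°, which matches bar at 0°. The bar itself was hidden by the gripper by then.

**Start button:** The force rose to 12 N and the height stalled after about 5 mm of spring travel. After I lifted, the arm read no contact force. I did not see the button spring back, because the gripper hid it.

**Jar, tray, cups and drawer:**
- The before-and-after top views show the jar, the blue cup and the visible part of the tray unmoved.
- The white cup was hidden from the top camera at the end, but the wrist view shows it upright on the tray.
- The drawer pull was at the grinder's face.
- The tray and cup detections shifted because the gripper covered part of them, so I did not rely on those numbers.

**Disagreement:** The fingertip worked about 25–30 mm higher than the stated 11 mm ahead of the TCP. My first sweep therefore passed over the wheel without touching it. I then lowered the finger and found both contacts by force.

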